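# Knob on the photometer's shutter, then the cell in its beam

## Task

Push the loose square-bored bar knob fully down onto the square shaft on top of the photometer's lamp, and with it turn the shutter clockwise (seen from above) to its stop, leaving the knob on the shaft. Then take the tall glass cell from the rack by its narrow frosted faces only, never touching its clear windows, leave the two low cells in place, and hold it upright and still in the middle of the light path, clear windows square to the beam and clear of the base. Finish while holding it there: do not put it down or let go.

Things in the scene. Friction and masses are not known exactly. Their poses are not given: they have to be found in the camera images.
- photometer: photometer fixed to the table: base plate 230 (x) x 90 x 12 mm, on it a round dark lamp housing (60 mm diameter) at x = -85 mm and a black detector box (60 x 70 mm) at x = +85 mm, both with tops 85 mm above the table; small brass ports face each other across a 110 mm gap. Light runs along its x axis. Origin: centre of the plate's underside, on the table; z up.
- beam (a point): middle of the light path, on the beam axis midway between lamp and detector, 60 mm above the table (48 mm above the base plate); x along the beam from lamp to detector, z up. The beam is about 10 mm across.
- shutter (a joint): shutter angle, rad: an upright shaft on the lamp housing carries a steel vane that hangs 38 mm out, in front of the lamp's port. Starts at 0 to 0.3, grows turning clockwise seen from above, to a hard stop at 1.2 (open). Stiff (about 0.05 Nm), stays where left.
- shaft_seat (a point): on the shutter shaft's axis, on top of its round shoulder (24 mm diameter, 95 mm above the table) where the knob comes to rest. Above it stands the square steel shaft, 14 x 14 mm, straight for 20 mm, then tapering to 9 mm over 4 mm (tip 24 mm above this point). x and y axes square to the shaft's flats; turns with the shaft; z up. The vane's arm is 6 mm or more below this point.
- knob: loose black bar knob, 64 (x) x 28 (y) x 26 mm high, flat on the table. A 16 x 16 mm square bore, square to the bar, runs upright right through its middle. Grip its middle 32 mm (flats at y = +-14 mm); the ends are 20 mm wide. Fits the shaft at any quarter turn, about 9 degrees of play each way. Origin: centre of underside. 60 g. (The round knob with a round hole does not fit.)
- rack: plywood rack fixed to the table, 170 (x) x 52 (y) x 18 mm, with three pockets in a row along its x axis, 55 mm apart, 13 mm deep (pocket floors 5 mm above the table). Origin: centre of its underside.
- cell: tall glass cell 18 (x) x 30 (y) x 60 mm, plus a white stopper 6 mm high on top; stands upright in one of the rack's pockets, its y axis along the rack's. Narrow faces (y = +-15 mm, 18 mm wide) are frosted, the only ones to grip; the wide faces (x = +-8 mm, 24 mm wide, set 1 mm back from the frosted walls' edges) are the clear windows. Origin: centre of its underside. About 50 g.
- window (a point): middle of the tall cell's clear windows, inside it, on its axis, 30 mm above its underside; axes as the cell's.
- low_cell_a: bystander: a glass cell like the tall one in plan (18 x 30 mm) but only 34 mm tall and without a stopper; stands in another pocket of the rack. Origin at the centre of its underside.
- low_cell_b: bystander: a glass cell like the tall one in plan (18 x 30 mm) but only 34 mm tall and without a stopper; stands in another pocket of the rack. Origin at the centre of its underside.
There are look-alikes about, which are no part of the job. Leave any green or red look-alike of the knob alone.

How it is judged (in metres and radians):
On the way, in this order (a step that is already met when the one before it is completed fails the run):
1. the knob is fully down on the shutter's shaft (distance between knob and shaft_seat below 0.005 m and z of knob in the frame of shaft_seat below 0.004 m and angle between knob's own z axis and vertical below 0.12 rad), for 0.2 s.
2. the shutter is turned open with the knob on its shaft (all of step 1 and value of joint shutter above 1.05 rad), for 0.2 s.
At the end, for the whole second after the job is handed in: Knob down on the shaft (4 mm) and let go; shutter above 1.05 rad; tall cell held still by both frosted faces, touching nothing else, window middle within 25 mm along, 7 mm across and 12 mm in height of the beam point, square to the beam within 10 degrees, upright within 8 (all of step 2 and x of window in the frame of beam between -0.025 and 0.025 m and y of window in the frame of beam between -0.007 and 0.007 m and z of window in the frame of beam between -0.012 and 0.012 m and angle between the x axis of cell and the x axis of beam, either way round below 0.17 rad and angle between cell's own z axis and vertical below 0.15 rad and contact force between the fingers and cell_c0 above 0.5 N and contact force between the fingers and cell_c1 above 0.5 N and contact force between cell and photometer below 0.05 N and contact force between the fingers and knob below 0.05 N and linear speed of cell below 0.02 m/s); the arm keeps its last pose, push and grip.
It fails at once if the robot touches a clear window of the tall cell (contact force between any of the fingers, the arm and cell_c2 above 0.3 N or contact force between any of the fingers, the arm and cell_c3 above 0.3 N).
It fails at once if the tall cell is tipped by more than 30 degrees (angle between cell's own z axis and vertical above 0.52 rad).
It fails at once if a low cell is moved by more than 20 mm or tipped over (distance of any of low_cell_a, low_cell_b from where it was at the start of the episode above 0.02 m or angle between any of low_cell_a, low_cell_b's own z axis and vertical above 0.5 rad).
It also fails if it takes over 67 s, if anything falls off the work surface, if the arm or the gripper's body presses on something with over 40 N, if the wrist force passes 120 N, or if a joint passes its speed limit or range.

## Robot

A 7-joint arm with a two-finger parallel gripper is mounted at the origin on the work surface. World frame = base frame: x ahead of the robot, y to its left, z up, the work surface at z = 0. Lengths are in m, angles in degrees, forces in N, time in s.
With the tool pointing down it reaches from about 0.35 to 0.775 m from the base axis. Payload 3.1 kg.
Tool frame: the origin (TCP) lies on the centre line of the jaws, within the pads' length; the fingertips stand 17 mm ahead of it and the grasp point (between the pads) lies 2 mm behind it (robot.tip_reach is the distance from the TCP to the fingertips, in m); z points along the fingers, y is the line along which they close (so a half turn about z gives the same grasp; the last joint's range is limited). The gripper opens to 85 mm and grips with 20 to 120 N. Pads are 22 mm wide; open, the fingers measure 114 mm over their backs; the gripper's body (76 mm by 85 mm) begins 54 mm behind the grasp point. The pads swing forward as they close: fully open they stand 13 mm farther back than shut.
Start: joints at [-69.368, 17.813, 0.802, 86.603, -0.252, 75.585, -1.558], TCP at [0.215, 0.506, 0.248] pointing down, gripper open.
Joint ranges: [-154.91, 154.91], [-16.99, 109.72], [-72.82, 74.43], [7.12, 147.25], [-82.49, 262.49], [11.32, 116.49], [-174.64, 174.64]. Speed limits (degrees/s): [159.86, 159.86, 180, 180, 180, 180, 180].

## Interface

Orientations are given as [roll, pitch, yaw] about the fixed x, y, z axes, in that order (R = Rz(yaw) Ry(pitch) Rx(roll)).
In Python, from station import robot, fingers, vision, workorder, recognise gives the robot as it stands. Calls block until the motion is done:
- robot.move_to(position, orientation): joint-space move of the TCP to a pose.
- robot.line_to(position, orientation=None, velocity=0.15, f_stop=None): straight line of the TCP; orientation=None keeps the orientation; velocity is the mean speed in m/s. With f_stop (N) it stops when the force on the tool has changed by that much, and returns True; else False.
- robot.move_j(angles): joint-space move.
- fingers.gripper_to(opening, force=None): opening from 0.0 (shut) to 1.0 (fully open); force is the grip in N (None keeps the last); returns when the fingers have stopped.
- robot.pause(seconds).
- robot.inverse_kinematics(position, orientation): joint angles nearest the present ones, or None.
- vision.grab_frame(name): name is "scene" or "top" or "wrist"; returns the picture (420x560x3 uint8, red, green, blue); there is no depth.
- vision.calibration(name): a dict with "mtx" (3x3 intrinsics, pixels), "extrinsics" (4x4, takes a point from world to camera coordinates); the wrist camera has in their place "T_tool_cam" (4x4, takes a point from camera to tool coordinates, whose origin is the TCP and whose axes are the flange's). Camera axes: x right, y up, looking along -z (the intrinsics and any distortion apply to the point x, -y, -z); pixel columns grow to the right and rows downward; lengths in m; the calibration is good to about 2 mm. A picture is of the moment at which its call begins: read the wrist's pose just before it. calibration takes no time and is no camera call.
A pose or a line that the arm cannot do raises robot.PlanningError and nothing moves.
- workorder.close_job(): hands the job in; it is judged then, once.
Trained networks look in the newest picture that a camera, given by its name, has taken for a name from the list of things; names that differ only in an ending like _2 or _b are one class to them, and where a whole thing is asked for, a point or a joint stands for the part that bears it (a point fixed in the world has none). Each returns a list of dicts, best first, with "p" (0 to 1); they miss things now and then, are a little off and sometimes report something else, mostly with a low value. They report only what shows in the picture. A call takes as long as a camera call. They do not tell look-alikes from the thing itself.
- recognise(label, camera): "rect" ([centre column, centre row, width, height] in pixels, round what is visible of it).
Readings, each from a call of its own:
- robot.current_time_s(): time.
- robot.current_joint_positions(): joint angles.
- robot.current_dq(): joint speeds.
- robot.current_joint_torque(): joint torques, N m.
- robot.current_tool_pos(): TCP position.
- robot.current_eef_rot(): TCP orientation.
- robot.current_contact_force(): force on the tool from outside, world axes, zero at the start.
- robot.current_torque(): the same for the moment, N m.
- robot.current_finger_gap(): opening from 0.0 (shut) to 1.0 (fully open).
- robot.current_gripper_force(): force on a finger pad.
Only numpy, scipy, OpenCV 4.12 (cv2) and the standard library are available. Lean on these libraries where they do the work, as an engineer would, in place of code of your own. Each camera call takes 0.05 s, during which the arm holds its last target. There are 200 camera calls.

## Working session

There is one attempt and no reset: what is moved stays moved. The work goes in short steps, each a Python script; the robot and the scene stay as the last script left them, time stands still between calls to the robot, and variables do not carry over. Pictures are saved under pics/ and viewed, at most 12 in all, crops included, and the job is handed in when it is done.

```bash
ls; mkdir -p pics; python3 - <<'E'
from station import robot, fingers, vision, workorder, recognise
import cv2, numpy as np
for n in ("top","scene"):
    im=vision.grab_frame(n); cv2.imwrite(f"pics/{n}0.png",cv2.resize(im[:,:,::-1],(784,588),interpolation=cv2.INTER_CUBIC))
    c=vision.calibration(n); print(n,{k:np.round(np.array(v),4).tolist() for k,v in c.items()})
    for l in ("photometer","knob","rack","cell","low_cell_a","shutter"):
        print(l,[(round(d["p"],2),np.round(d["rect"],1).tolist()) for d in recognise(l,n)[:4]])
c=vision.calibration("wrist"); print({k:np.round(np.array(v),4).tolist() for k,v in c.items()})
print(robot.current_time_s(),robot.current_eef_rot(),robot.current_tool_pos())
E
```

```text
pics
top {'mtx': [[388.3911, 0.0, 282.4287], [0.0, 388.3911, 210.3757], [0.0, 0.0, 1.0]], 'extrinsics': [[-0.007, -0.9999, 0.0152, -0.115], [0.9875, -0.0045, 0.1576, -0.5043], [-0.1575, 0.0161, 0.9874, -0.9076], [0.0, 0.0, 0.0, 1.0]]}
photometer [(0.68, [178.6, 187.4, 105.5, 61.9]), (0.46, [203.9, 188.1, 17.6, 17.1])]
knob [(0.76, [258.9, 167.0, 23.5, 17.2]), (0.72, [361.4, 262.0, 27.1, 18.6]), (0.7, [287.3, 235.4, 25.6, 17.9]), (0.67, [353.2, 189.5, 66.3, 30.6])]
rack [(0.64, [354.0, 191.8, 63.2, 32.8]), (0.53, [204.9, 190.4, 22.2, 14.2])]
cell []
low_cell_a [(0.64, [372.9, 185.8, 8.9, 16.5]), (0.61, [334.9, 193.5, 11.0, 16.8])]
shutter [(0.74, [374.6, 184.4, 12.9, 12.8]), (0.55, [204.4, 189.9, 18.8, 15.6]), (0.17, [352.1, 191.1, 66.9, 32.4])]
scene {'mtx': [[475.9986, 0.0, 268.0822], [0.0, 475.9986, 210.2751], [0.0, 0.0, 1.0]], 'extrinsics': [[-0.3448, 0.9385, -0.0189, 0.2494], [-0.7136, -0.2489, 0.6548, 0.2905], [0.6099, 0.2393, 0.7555, -1.2082], [0.0, 0.0, 0.0, 1.0]]}
photometer [(0.59, [379.4, 288.2, 151.9, 125.3])]
knob [(0.92, [189.4, 163.0, 29.5, 24.0]), (0.87, [256.3, 289.0, 40.6, 26.2]), (0.66, [180.5, 224.6, 14.2, 20.2]), (0.62, [233.1, 246.8, 32.8, 25.7])]
rack [(0.9, [157.4, 227.7, 95.7, 39.5])]
cell [(0.85, [152.3, 214.2, 19.8, 31.4])]
low_cell_a [(0.75, [181.0, 223.5, 13.0, 21.2]), (0.74, [124.0, 216.6, 13.9, 18.2])]
shutter []
{'mtx': [[346.3103, 0.0, 276.2098], [0.0, 346.3103, 217.2441], [0.0, 0.0, 1.0]], 'T_tool_cam': [[0.0, 0.9645, 0.2642, 0.0671], [1.0, -0.0002, 0.0006, -0.0003], [0.0006, 0.2642, -0.9645, -0.1269], [0.0, 0.0, 0.0, 1.0]]}
0.7 [1.79996252e+02 1.86704348e-03 1.56982292e+02] [0.2150885  0.50623143 0.24832022]
```

View pics/top0.png

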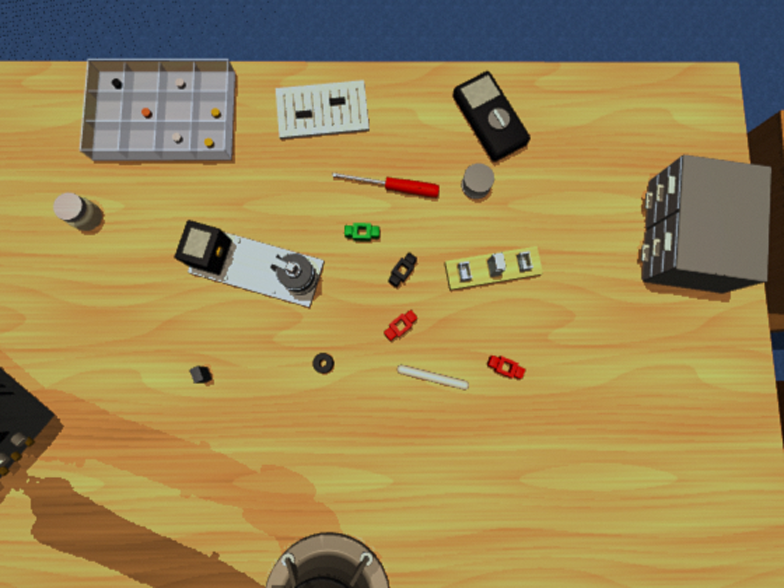

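View pics/scene0.png

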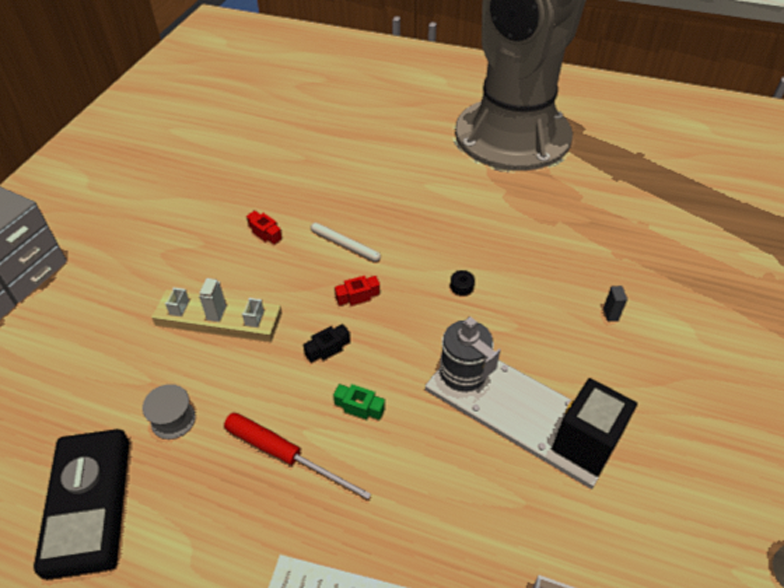

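```bash
cat > h.py <<'E'
from station import robot, fingers, vision, workorder, recognise
import cv2, numpy as np
from scipy.spatial.transform import Rotation as Ro
def cam(name):
    """returns mtx, R(cam->world), camera centre"""
    c=vision.calibration(name)
    if name=="wrist":
        T=np.eye(4);T[:3,:3]=Ro.from_euler("xyz",robot.current_eef_rot(),degrees=True).as_matrix();T[:3,3]=robot.current_tool_pos()
        T=T@np.array(c["T_tool_cam"])
    else: T=np.linalg.inv(np.array(c["extrinsics"]))
    return np.array(c["mtx"]),T
def p2w(C,uv,z):
    K,T=C; u,v=uv
    d=T[:3,:3]@np.array([(u-K[0,2])/K[0,0],-(v-K[1,2])/K[1,1],-1])
    o=T[:3,3]; return o+d*(z-o[2])/d[2]
def w2p(C,p):
    K,T=C; q=np.linalg.inv(T)@np.append(p,1)
    return np.array([K[0,2]-K[0,0]*q[0]/q[2],K[1,2]+K[1,1]*q[1]/q[2]])
def save(im,name,s=1.4): cv2.imwrite(f"pics/{name}.png",cv2.resize(im[:,:,::-1],None,fx=s,fy=s,interpolation=cv2.INTER_CUBIC))
def view(p,yaw,name):
    robot.move_to(p,[180,0,yaw]); C=cam("wrist"); im=vision.grab_frame("wrist"); save(im,name)
    np.savez(f"pics/{name}.npz",K=C[0],T=C[1],im=im); return C
def load(name): d=np.load(f"pics/{name}.npz"); return d["K"],d["T"]
E
python3 - <<'E'
from h import *
t=cam("top"); s=cam("scene"); q=1.4
for n,uv,z in [("knob",(403,270),.026),("shaft",(291,264),.119),("lamp",(296,274),.085),("det",(203,246),.085),("cell",(495,258),.07),("rackL",(446,276),.018),("rackR",(541,262),.018)]:
    print(n,p2w(t,np.array(uv)/q,z).round(4))
for n,uv,z in [("knob",(327,343),.026),("shaft",(470,323),.119),("lamp",(467,335),.085),("det",(600,405),.085),("cell",(210,281),.07)]:
    print(n,p2w(s,np.array(uv)/q,z).round(4))
E
```

```text
knob [ 0.5503 -0.132   0.026 ]
shaft [0.5417 0.051  0.119 ]
lamp [0.532  0.0483 0.085 ]
det [0.5805 0.2049 0.085 ]
cell [ 0.5616 -0.2885  0.07  ]
rackL [ 0.5406 -0.2096  0.018 ]
rackR [ 0.5658 -0.3825  0.018 ]
knob [ 0.5641 -0.1256  0.026 ]
shaft [0.5441 0.0536 0.119 ]
lamp [0.536  0.0509 0.085 ]
det [0.5817 0.2147 0.085 ]
cell [ 0.5501 -0.2978  0.07  ]
```

```bash
python3 - <<'E'
from h import *
view([.54,.06,.30],90,"lamp")
view([.552,-.285,.25],90,"rack")
print([(round(d["p"],2),np.round(d["rect"],1).tolist()) for d in recognise("cell","wrist")[:3]])
view([.555,-.13,.18],90,"knob")
print(robot.current_time_s(),robot.current_joint_positions())
print([(round(d["p"],2),np.round(d["rect"],1).tolist()) for d in recognise("knob","wrist")[:3]])
E
```

```text
[(0.89, [280.1, 204.3, 33.1, 33.6])]
4.9333 [-19.18464669  27.20572352  43.89962797  90.66987136 -19.63521631
  69.96566963  28.19254311]
[(0.81, [276.0, 202.0, 68.3, 61.8]), (0.77, [366.7, 112.6, 45.0, 86.0]), (0.64, [160.4, 195.8, 77.6, 70.1])]
```

View pics/lamp.png

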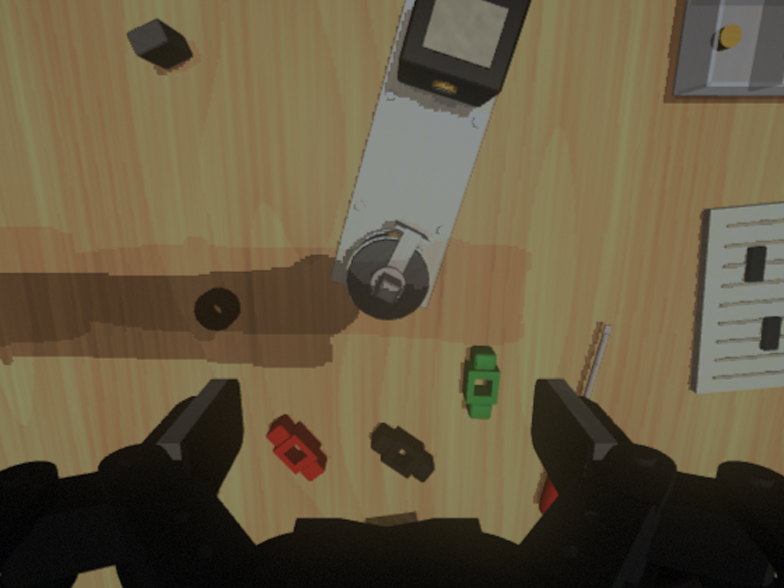

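View pics/rack.png

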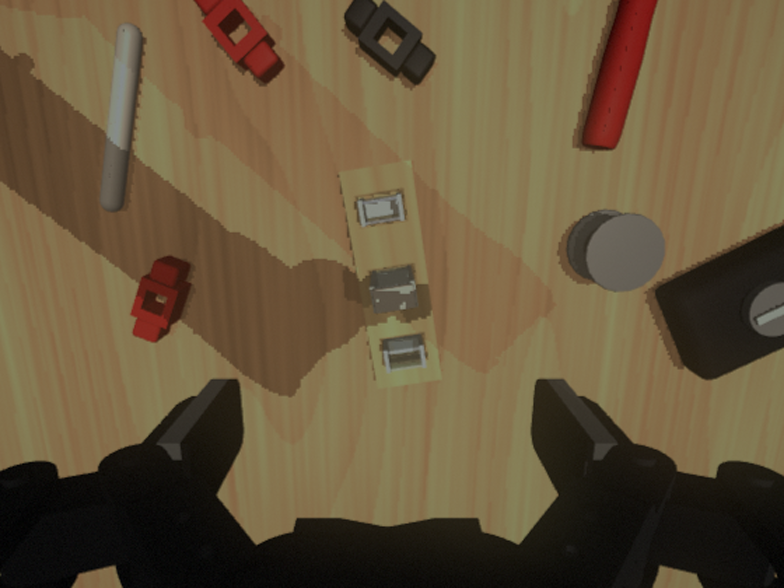

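View pics/knob.png

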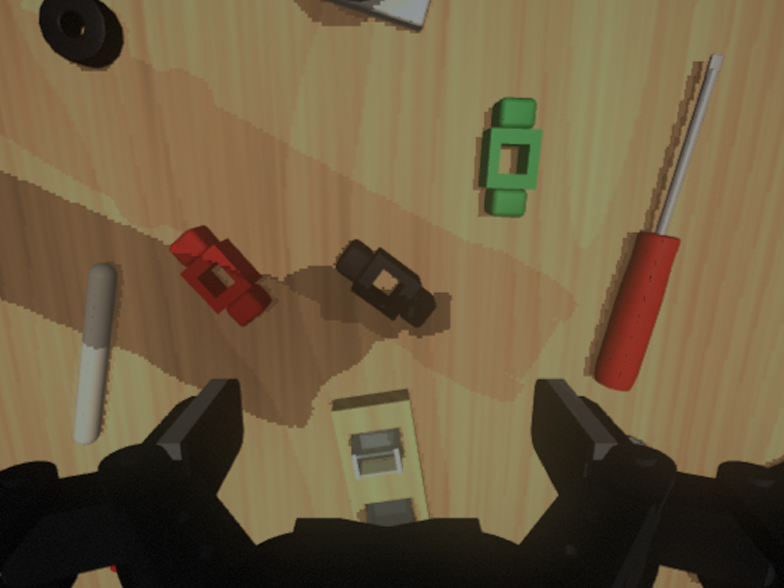

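```bash
python3 - <<'E'
from h import *
def crop(n,cx,cy,w,h,s):
    im=np.load(f"pics/{n}.npz")["im"]; x0,y0=int(cx-w/2),int(cy-h/2)
    return cv2.resize(im[y0:y0+h,x0:x0+w],None,fx=s,fy=s,interpolation=cv2.INTER_CUBIC),(x0,y0)
a,oa=crop("knob",278,202,78,60,5); b,ob=crop("lamp",278,197,78,60,5); c,oc=crop("rack",282,201,100,120//2,4)
b=cv2.convertScaleAbs(b,alpha=1.6); a=cv2.convertScaleAbs(a,alpha=1.8)
out=np.zeros((600,790,3),np.uint8); out[:300,:390]=a; out[:300,400:790]=b; out[300:540,:400]=c
print(oa,ob,oc); save(out,"m1",1)
im=np.load("pics/knob.npz")["im"]; g=im.max(2)
sub=g[160:245,225:330]; m=(sub<62).astype(np.uint8)
n,l,st,ce=cv2.connectedComponentsWithStats(m); k=1+st[1:,4].argmax()
cs=cv2.findContours((l==k).astype(np.uint8),0,2)[0]; r=cv2.minAreaRect(max(cs,key=cv2.contourArea)+np.array([225,160])); print(r,np.percentile(sub,[5,20,40,60,80]))
C=load("knob"); print(p2w(C,r[0],.02))
E
```

```text
(239, 172) (239, 167) (232, 171)
((275.46002197265625, 202.72000122070312), (76.0, 36.60000228881836), 36.86989974975586) [ 43.  53.  93. 137. 144.]
[ 0.55448002 -0.13013272  0.02      ]
```

View pics/m1.png

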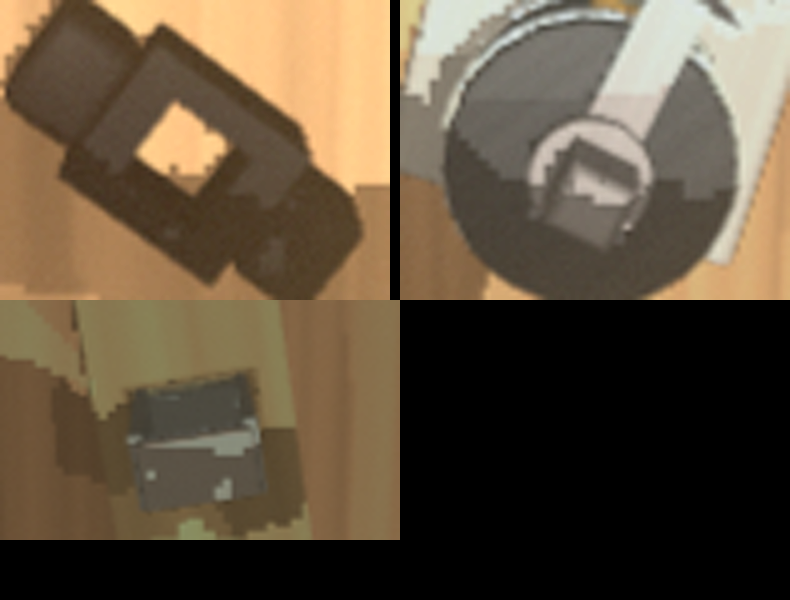

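```bash
python3 - <<'E'
from h import *
C=load("knob"); k=p2w(C,(276.3,204.5),.026); print("knob",k)
L=load("lamp"); print("shaft",p2w(L,(277.2,202.6),.095),p2w(L,(277.1,200.4),.085))
fingers.gripper_to(0.6,40)
o=[180,0,143.1]
robot.move_to([k[0],k[1],.10],o)
robot.line_to([k[0],k[1],.023],velocity=.1,f_stop=15)
fingers.gripper_to(0,40)
print("gap",robot.current_finger_gap(),robot.current_gripper_force(),robot.current_tool_pos())
robot.line_to([k[0],k[1],.22],velocity=.2)
C=cam("wrist"); im=vision.grab_frame("wrist"); np.savez("pics/held.npz",K=C[0],T=C[1],im=im)
print(w2p(C,robot.current_tool_pos()),robot.current_time_s(),robot.current_eef_rot())
save(cv2.convertScaleAbs(im[230:370,180:370],alpha=1.8),"held",4)
E
```

```text
knob [ 0.55518796 -0.13026626  0.026     ]
shaft [0.54008027 0.05301156 0.095     ] [0.53999534 0.05300004 0.085     ]
gap 0.31614870060982375 40.45920968055725 [ 0.55610438 -0.13055128  0.02400963]
[277.09417858 293.83695696] 8.7 [-179.91104011   -0.18274384  143.09737525]
```

View pics/held.png

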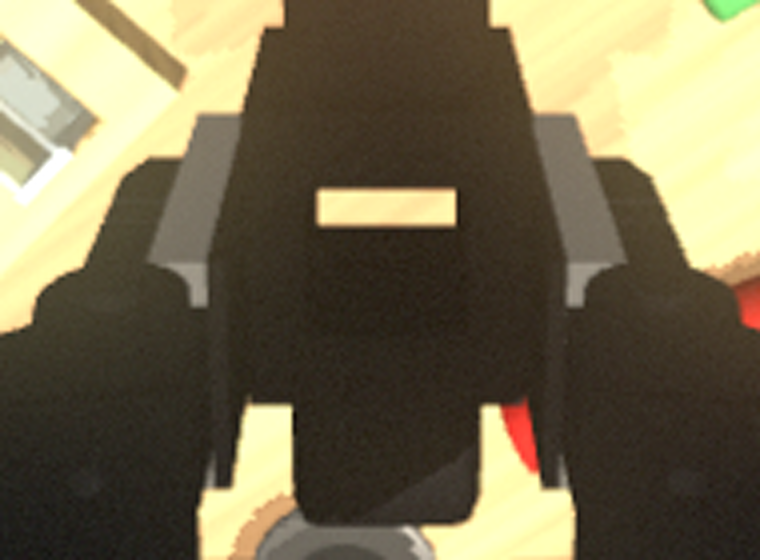

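```bash
python3 - <<'E'
from h import *
c=vision.calibration("wrist"); C=(np.array(c["mtx"]),np.array(c["T_tool_cam"]))
for b in (-.002,0,.002):
  print(b,[w2p(C,np.array(p)+[b,0,0])[1].round(1) for p in ([.008,0,-.002],[-.008,0,.024],[-.016,0,-.002],[.016,0,.024],[-.032,0,-.003])])
print("meas",276.8,286.8,330.8,237,361)
print([w2p(C,[.008,y,-.002])[0].round(1) for y in(-.008,.008)], 180+316/4,180+457/4)
E
```

```text
-0.002 [np.float64(282.8), np.float64(289.1), np.float64(336.0), np.float64(241.7), np.float64(370.5)]
0 [np.float64(278.2), np.float64(285.3), np.float64(331.7), np.float64(237.6), np.float64(366.5)]
0.002 [np.float64(273.5), np.float64(281.4), np.float64(327.4), np.float64(233.4), np.float64(362.4)]
meas 276.8 286.8 330.8 237 361
[np.float64(256.9), np.float64(297.6)] 259.0 294.25
```

```bash
python3 - <<'E'
from h import *
y=np.radians(154); tx=np.array([np.cos(y),np.sin(y),0]); s=np.array([.540,.053,0])
p=s-.05*tx; p[2]=.20
robot.move_to(p,[180,0,154]); C=cam("wrist"); im=vision.grab_frame("wrist"); np.savez("pics/sh.npz",K=C[0],T=C[1],im=im)
for z in (.119,.115,.095): print(w2p(C,[.54,.053,z]).round(1))
u,v=w2p(C,[.54,.053,.107]).astype(int); u0,v0=u-48,v-36; print(u0,v0,robot.current_time_s(),robot.current_contact_force())
save(cv2.convertScaleAbs(im[v0:v0+72,u0:u0+96],alpha=1.6),"sh",8)
E
```

```text
[277.1 153.4]
[277.1 152.8]
[277.1 150.3]
229 115 9.45 [-0.10463212 -0.82379201 -0.34649505]
```

View pics/sh.png

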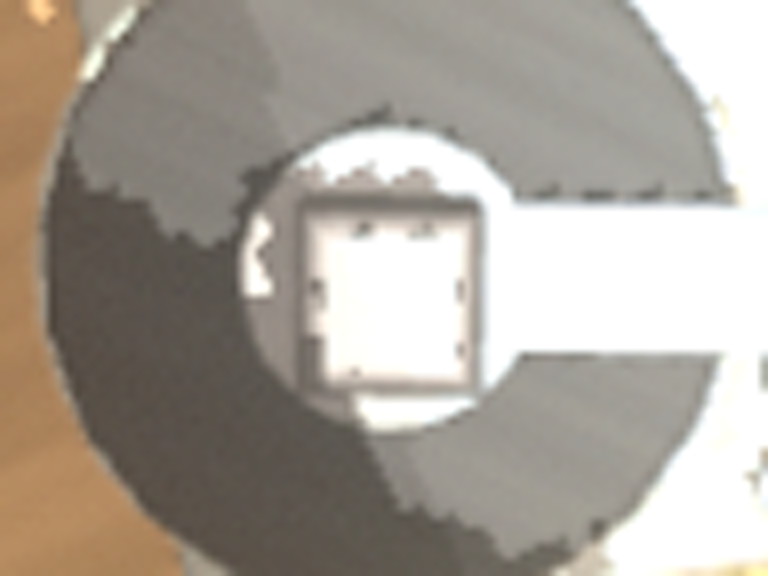

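```bash
python3 - <<'E'
from h import *
y=np.radians(154); tx=np.array([np.cos(y),np.sin(y),0]); ty=np.array([np.sin(y),-np.cos(y),0])
s=np.array([.540,.053,0])+.0003*tx+.0006*ty; print(s)
robot.line_to(s+[0,0,.16],[180,0,154],velocity=.1); robot.pause(.3)
r=robot.line_to(s+[0,0,.119],velocity=.03,f_stop=12)
print(r,robot.current_tool_pos(),robot.current_contact_force(),robot.current_torque(),robot.current_finger_gap(),robot.current_time_s())
E
```

```text
[0.53999338 0.05367079 0.        ]
False [0.54005428 0.05361269 0.1190652 ] [ 0.39854919 -0.51477931 -1.01437521] [-0.07786233 -0.16851964  0.01409576] 0.31601894520683155 12.0583
```

```bash
python3 - <<'E'
from h import *
p=np.array(robot.current_tool_pos()); 
r=robot.line_to([.54,.0537,.114],velocity=.02,f_stop=10)
print(r,robot.current_tool_pos(),robot.current_contact_force()); robot.pause(.4)
z=robot.current_tool_pos()[2]; t=robot.current_time_s()
for yw in (137,120,103,94,88):
    robot.move_to([.54,.0537,z],[180,0,yw])
    print(yw,robot.current_eef_rot()[2].round(1),robot.current_contact_force().round(1),robot.current_torque().round(3),round(robot.current_time_s()-t,2))
print(robot.current_tool_pos())
E
```

```text
True [0.5400771  0.05358242 0.11895377] [-0.2668093  -0.1179123   4.62332713]
137 137.2 [ 0.7 -2.4 -1.1] [-0.404 -0.393  0.005] 0.37
120 120.3 [ 2.  -3.  -1.1] [-0.601 -0.369  0.013] 0.72
103 103.3 [ 1.5 -3.7  0.5] [-0.829 -0.264  0.043] 1.08
94 94.3 [ 1.5 -4.4  1.5] [-0.955 -0.218  0.015] 1.34
88 88.3 [ 0.4 -5.5  2.3] [-1.086 -0.171  0.015] 1.59
[0.53998178 0.05287227 0.11900466]
```

```bash
python3 - <<'E'
from h import *
for yw in (84,81,78):
    robot.move_to([.54,.0535,.119],[180,0,yw]); tz=robot.current_torque()
    print(yw,robot.current_eef_rot()[2].round(1),robot.current_contact_force().round(1),tz.round(3))
    if abs(tz[2])>.25: break
robot.pause(.3)
fingers.gripper_to(0.6)
robot.line_to([.54,.0535,.20],velocity=.15)
ph=np.radians(73.5); d=np.array([np.cos(ph),np.sin(ph),0])
robot.move_to(np.array([.54,.053,.30])+.06*d,[180,0,73.5]); C=cam("wrist"); im=vision.grab_frame("wrist"); np.savez("pics/open.npz",K=C[0],T=C[1],im=im)
save(im,"open"); print(robot.current_time_s())
E
```

```text
84 84.2 [ 0.3 -5.7  1.5] [-1.137 -0.212  0.108]
81 81.3 [-0.6 -4.9  0.3] [-1.187 -0.17   0.388]
16.7
```

View pics/open.png

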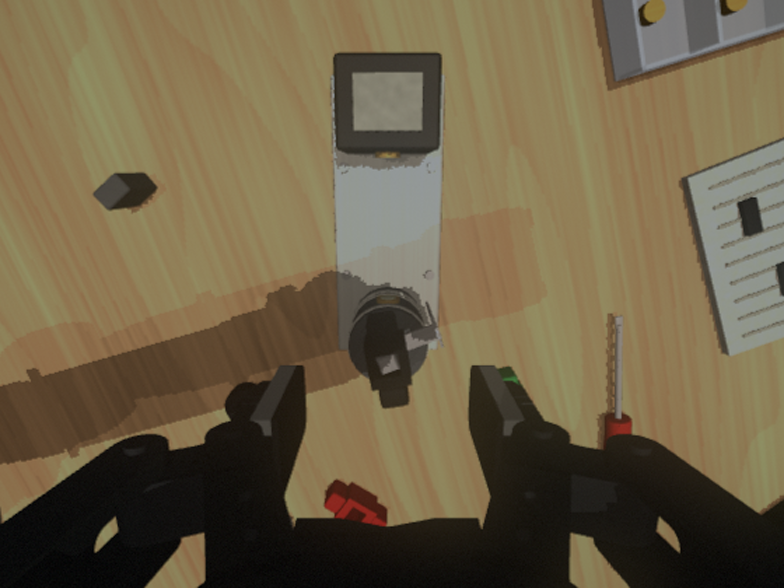

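```bash
python3 - <<'E'
from h import *
C=load("open"); d=np.array([np.cos(np.radians(73.5)),np.sin(np.radians(73.5)),0]); n=np.array([d[1],-d[0],0])
for uv,z in [((334,55),.085),((441,55),.085),((437,150),.085),((337,150),.085),((340,345),.012),((440,345),.012),((335,160),.012),((441,160),.012)]:
    v=p2w(C,np.array(uv)/1.4,z)-[.54,.0535,0]; print(uv,(v@d).round(4),(v@n).round(4))
R=load("rack"); q=[p2w(R,np.array(u)/1.4,.018) for u in [(340,173),(411,161),(440,378),(376,387)]]
c=np.mean(q,0); e=[q[0]-q[3],q[1]-q[2],q[1]-q[0],q[2]-q[3]]
print("rack",c,[(np.linalg.norm(v).round(4),np.degrees(np.arctan2(v[1],v[0])).round(1)) for v in e])
print("cell top",p2w(R,(282.8,290),.071),p2w(R,(282.8-0,171+476/4),.071), [p2w(R,np.array(u)/1.4,.039) for u in [(380,208),(404,352)]])
E
```

```text
(334, 55) 0.1974 -0.0347
(441, 55) 0.1974 0.0336
(437, 150) 0.1396 0.0327
(337, 150) 0.1395 -0.0343
(340, 345) -0.0263 -0.0433
(440, 345) -0.0262 0.0474
(335, 160) 0.1345 -0.0434
(441, 160) 0.1346 0.0433
rack [ 0.55763066 -0.29611183  0.018     ] [(np.float64(0.1682), np.float64(98.7)), (np.float64(0.1687), np.float64(98.9)), (np.float64(0.0513), np.float64(9.4)), (np.float64(0.0519), np.float64(8.9))]
cell top [ 0.55977416 -0.37295625  0.071     ] [ 0.55977416 -0.37295625  0.071     ] [array([ 0.54833696, -0.24011779,  0.039     ]), array([ 0.56614855, -0.34522692,  0.039     ])]
```

```bash
python3 - <<'E'
from h import *
R=load("rack"); t=p2w(R,(282.8,215),.071); print(t)
c=np.array([.5577,-.2960]); 
assert np.linalg.norm(t[:2]-c)<.008
o=[180,0,98.8]
fingers.gripper_to(0.7)
robot.move_to([*c,.16],o); robot.pause(.2)
C=cam("wrist"); im=vision.grab_frame("wrist"); save(im,"precell"); print(w2p(C,[*c,.071]),[ (d["p"],d["rect"]) for d in recognise("cell","wrist")[:2]])
E
```

```text
[ 0.55913226 -0.29755188  0.071     ]
[275.05645927 229.86531971] [(0.79, [276.4, 218.4, 43.1, 47.8])]
```

View pics/precell.png

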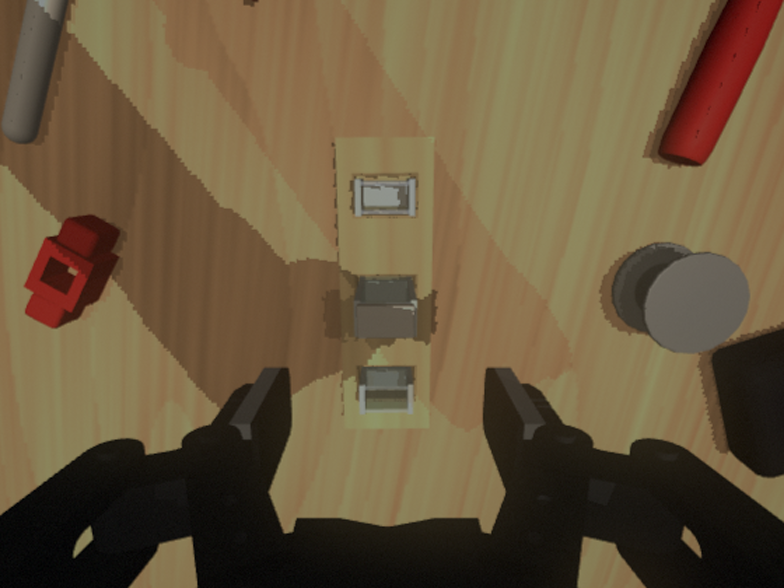

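```bash
python3 - <<'E'
from h import *
c=np.array([.558,-.296])
robot.line_to([*c,.043],velocity=.1,f_stop=10)
fingers.gripper_to(0,30)
print(robot.current_finger_gap(),robot.current_gripper_force(),robot.current_tool_pos(),robot.current_contact_force())
r=robot.line_to([*c,.09],velocity=.06,f_stop=15); robot.line_to([*c,.20],velocity=.15)
print(r,robot.current_gripper_force(),robot.current_time_s())
C=cam("wrist"); im=vision.grab_frame("wrist"); save(im,"held2")
E
```

```text
0.3432759943190084 29.904556274414062 [ 0.55842659 -0.29628326  0.0436606 ] [0.3996219  0.32562347 2.47826745]
False 29.72789704799652 22.3333
```

View pics/held2.png

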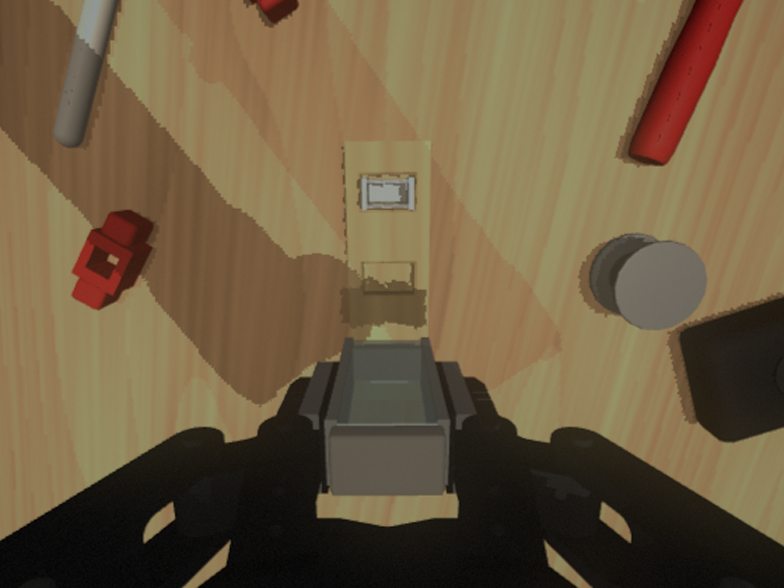

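```bash
python3 - <<'E'
from h import *
d=np.array([np.cos(np.radians(73.5)),np.sin(np.radians(73.5))]); b=np.array([.54,.0535])+.088*d; print(b)
robot.line_to([*b,.22],[180,0,73.5],velocity=.15)
r=robot.line_to([*b,.0705],velocity=.06,f_stop=8)
robot.pause(.5)
print(r,robot.current_tool_pos(),robot.current_eef_rot(),robot.current_contact_force(),robot.current_gripper_force(),robot.current_finger_gap(),robot.current_time_s())
for n in("scene","top"):
    im=vision.grab_frame(n); cv2.imwrite(f"pics/{n}_end0.png",im[:,:,::-1])
s=vision.grab_frame("scene"); t=vision.grab_frame("top")
o=np.hstack([cv2.resize(s[150:290,200:340],(400,400)),cv2.resize(t[130:230,110:250],(400,286)).__class__((400,400,3),np.uint8)*0])
o[:286,400:]=cv2.resize(t[130:230,110:250],(400,286)); save(o,"end",1)
E
```

```text
[0.56499335 0.13787614]
False [0.56498931 0.13787324 0.07050264] [-1.79998682e+02 -1.92570457e-03  7.34961815e+01] [-0.12339322 -0.39179165 -1.17055101] 29.655891358852386 0.34833678108403426 28.575
```

View pics/scene_end0.png

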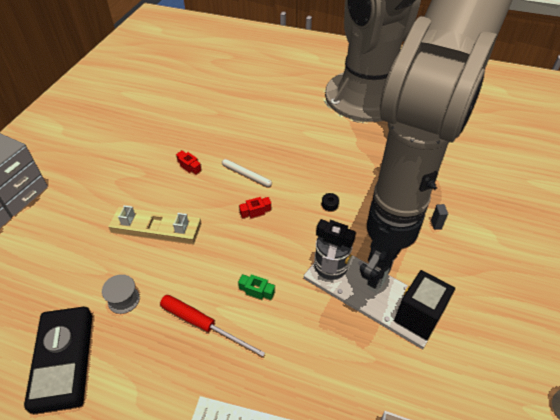

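The scene shows the knob seated on the shaft (335,232), the low cells still in the rack, and the cell held in the gap at (375,280). I'm handing the job in.

```bash
python3 -c "
from station import workorder
print(workorder.close_job())"
```

```text
the job is handed in; nothing more can be done
None
```

The job is handed in, and no verdict came back: the knob is down on the shaft, the shutter was turned to its stop, and the tall cell is held by its frosted faces at the beam's midpoint, with both low cells still in the rack.

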